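# Stack two post frames on their base at the belt grinder

### The job

The loose metal cover plate on the blue base has slid away from the robot over the two far corner sockets: drag it back flat on the base until it rests against its two stops, so that all four sockets are open. Then stack the frames: the taller one onto the base with all four posts fully down in the sockets, and after it the lower one onto the taller one with all four feet fully down in its corner cups. Do not tip the frames over and leave everything else on the bench where it is.

Things in the scene. Friction and masses are not known exactly. Their poses are not given: they have to be found in the camera images.
- base: Blue block bolted to the table, 210 (x) x 160 (y) x 35 mm. Origin: centre of underside; +x away from the robot (yaw up to 0.25 rad). Four 20 mm square sockets, 18 mm deep, flush in its top at x +-75, y +-50 mm. Rims 7 mm high on the long sides and the far side; the plate slides inside them. Two stops 6 mm high on top, their far faces at x -50 mm, y +-25 mm.
- seat (a point): Centre of the base at the level of the socket floors, 17 mm above the table: where the taller frame's origin lies when its four posts are fully down. Axes as the base's; the frame's x must lie along the base's x, either way round.
- plate: Loose flat aluminium plate, 100 (x) x 140 (y) x 6 mm, about 0.24 kg, on top of the base, its top 41 mm above the table, 1 mm below the rims: its edges cannot be gripped. Origin: centre of underside. Press on top with the fingertips (10 to 15 N) and drag; friction on the base about 0.2, 4 mm play each side. Starts 34 to 42 mm beyond home towards the base's +x. Home: against the stops, at x = 0 in the base.
- tall_frame: The taller of two loose blue open stacking frames, 120 mm high, 178 x 128 mm in plan (long along its x), about 0.6 kg. Origin: centre of plan, level with the foot tips; z up. Four 16 mm round posts at x +-75, y +-50 mm, feet tapered over the lowest 6 mm. On each post a square cup, 20 mm inside, 18 mm deep, rim at z 120 mm. Starts upright on the table left or right of the base; half a turn makes no difference.
- tall_bar (a point): Middle of the taller frame's grip bar, which spans the frame along its y at the middle: flat sides 14 mm apart (in x), 20 mm tall (z 100 to 120 mm above the feet), top level with the cup rims. 60 mm free on either side, down to rails and two clamped steel discs (40 mm, at x +-46 mm) whose tops are 47 mm above the feet. Point lies 110 mm above the feet; the frame hangs level from it.
- tall_cups (a point): Centre of the taller frame at the level of its cup floors, 102 mm above its feet: where the lower frame's origin lies when its four feet are fully down in the cups. Axes as the taller frame's.
- low_frame: The lower of two loose blue open stacking frames, 85 mm high, 178 x 128 mm in plan (long along its x), about 0.5 kg. Origin: centre of plan, level with the foot tips; z up. Four 16 mm round posts at x +-75, y +-50 mm, feet tapered over the lowest 6 mm. On each post a square cup, 20 mm inside, 18 mm deep, rim at z 85 mm. Starts upright on the table left or right of the base; half a turn makes no difference.
- low_bar (a point): Middle of the lower frame's grip bar, which spans the frame along its y at the middle: flat sides 14 mm apart (in x), 20 mm tall (z 65 to 85 mm above the feet), top level with the cup rims. 60 mm free on either side, down to rails and two clamped steel discs (40 mm, at x +-46 mm) whose tops are 47 mm above the feet. Point lies 75 mm above the feet; the frame hangs level from it.
- lever: Bystander, fixed: upright steel lever on a 44 mm grey block, 232 mm tall, 12 mm rod, red ball of 34 mm at the top. Stands about 150 mm beyond and 125 mm to the left (+y) of the base's centre. Origin: centre of its underside. Frames must be carried round it.
- lamp: Bystander, fixed: black gooseneck lamp on a round foot of 52 mm, 18 mm stem, 272 mm tall, the head reaching 100 mm towards +x from the stem (and 34 mm towards -y) at the top. Stands about 150 mm beyond and 125 mm to the right (-y) of the base's centre. Origin: centre of the foot's underside. Frames must be carried round it.
- brush: Bystander, loose: flat brush with wooden handle, 170 mm long (along its x), 42 mm wide, 20 mm high, lying close by the left side of the base. Origin: centre of its underside.
- wrench: Bystander, loose: steel spanner, 170 mm long (along its x), 38 mm wide, 8 mm high, lying close by the right side of the base. Origin: centre of its underside.
- roller: Bystander, loose: upright steel roller, 52 mm diameter, 55 mm high, on the robot's side of the bench, left of the base. Origin: centre of its underside.
- drum: Bystander, loose: amber contact drum, 70 mm diameter, 68 mm high, between the base and the grinder. Origin: centre of its underside.
- jar: Bystander, loose: lidded white jar, 50 mm diameter, 80 mm high, on the robot's side of the bench, right of the base. Origin: centre of its underside.
Not all that is in view belongs to the job. Several things have the shape of the plate; the one meant has the colours described above. What is shaped like the tall_frame but green is not meant.

How it is judged:
By the outcome, as a careful person would: the job done as asked, in the order asked, and still so for the second after the job is handed in, with the robot touching nothing.
It also fails if it takes over 72 s, if anything falls off the work surface, if the arm or the gripper's body presses on something with over 40 N, if the wrist force passes 120 N, or if a joint passes its speed limit or range.

### The arm

A 6-joint arm with a two-finger parallel gripper is mounted at the origin on the work surface. World frame = base frame: x ahead of the robot, y to its left, z up, the work surface at z = 0. Lengths are in m, angles in rad, forces in N, time in s.
With the tool pointing down it reaches from about 0.35 to 0.875 m from the base axis. Payload 4.2 kg.
Tool frame: the origin (TCP) lies at the very end of the fingers, on their centre line; the grasp point (between the pads) lies 19 mm behind it; z points along the fingers, y is the line along which they close (so a half turn about z gives the same grasp; the last joint's range is limited). The gripper opens to 87 mm and grips with 3 to 60 N. Pads are 19 mm wide; open, the fingers measure 117 mm over their backs; the gripper's body (75 mm by 190 mm) begins 51 mm behind the grasp point.
Start: joints at [-1.04, 0.385, 0.008, 0, -1.194, -0.259], TCP at [0.168, -0.602, 0.223] pointing down, gripper open.
Joint ranges: [-3.14, 3.14], [-1.21, 2.06], [-1.07, 1.41], [-3.16, 2.05], [-2.99, -0.16], [-3.1, 3.1]. Speed limits (rad/s): [2.79, 2.79, 3.14, 3.14, 3.14, 3.14].

### API

Orientations are given as a 3x3 rotation matrix whose columns are the frame's x, y, z axes.
In Python, from plant import r gives the robot as it stands. The module is installed in compiled form; this text tells all that it offers.
- The arm moves only by the tool step_arm, never from a script. Its argument "steps" is a list of rows, each an object with "travel": the shift along the world's x, y, z in m, a list of three; "dr": the turn, a rotation vector about the world's x, y, z in rad, a list of three; "hand": the opening, from 0 (shut) to 1 (fully open). In form: [{"travel": [tx, ty, tz], "dr": [ax, ay, az], "hand": hand}, ...]. A call has 1 to 12 rows; each row shifts and turns the commanded pose from where the row before left it; what a row does not reach is not made up. A row lasts 1/8 s, in which the tool goes at most 62.5 mm and 10.7 degrees, less where a joint would pass 70% of its speed; a pose out of reach is approached as far as the arm can. A call with a gripper value outside its range is refused whole. The fingers move at their own pace and stop on an object; the grip force is fixed at half the most. Time passes only in rows, so rows that do not move let the fingers close. It gives the time, the measured TCP pose, the force, the opening and the grip force at its end, in the units of the state.
- r.read_state(): the state, without advancing time (a new reading comes with each control period).
- r.get_image(name): name is "scene" or "top"; returns a dict with "img" (384x512x3 uint8, red, green, blue), "mtx" (3x3 intrinsics, pixels), "R" (3x3) and "t" (3): a world point X has camera coordinates R X + t. Camera axes: x right, y down, z forward; pixel columns grow to the right and rows downward; lengths in m; the calibration is good to about 2 mm. A picture is of the moment at which its call begins. There is no depth.
- r.sign_off(): hands the job in; it is judged then, once.
Trained networks look in a picture, given as the dict that the camera call returned (one of the last four; its "shot" number tells which), for a name from the list of things; names that differ only in an ending like _2 or _b are one class to them, and where a whole thing is asked for, a point or a joint stands for the part that bears it (a point fixed in the world has none). Each returns a list of dicts, best first, with "confidence" (0 to 1); they miss things now and then, are a little off and sometimes report something else, mostly with a low value. They report only what shows in the picture. A call takes as long as a camera call. They do not tell look-alikes from the thing itself.
- r.look_for(target, picture): "point" ([column, row] in pixels, amid what is visible of it).
The state is a dict: "time_s": time; "qpos": joint angles; "dq": joint speeds; "tau": joint torques, N m; "ee_pos": TCP position; "tcp_rot": TCP orientation; "wrist_force": force on the tool from outside, world axes, zero at the start; "wrist_torque": the same for the moment, N m; "grip_width": finger opening in m; "finger_force": force on a finger pad.
Only numpy, scipy, OpenCV 4.12 (cv2) and the standard library are available. Lean on these libraries where they do the work, as an engineer would, in place of code of your own. Each camera call takes 0.05 s, during which the arm holds its last target. There are 200 camera calls.

## Working session

There is one attempt and no reset: what is moved stays moved. The work goes in short steps, Python scripts to look and compute and a tool call to move; the robot and the scene stay as the last step left them, time stands still between calls to the robot, and variables do not carry over. Pictures are saved under pics/ and viewed, at most 10 in all, crops included, and the job is handed in when it is done.

Besides the shell and the picture viewer there is one more tool, called after ">>>" in YAML: its name, and indented under it one key for each argument. step_arm: Moves the arm, as the interface text tells. Its arguments: {"type":"object","properties":{"steps":{"type":"array"}},"required":["steps"]}

```bash
mkdir -p pics
python3 - <<'E'
from plant import r
import cv2,pickle,numpy as np
P={}
for n in("scene","top"):
    p=r.get_image(n);P[n]=p
    cv2.imwrite(f"pics/{n}0.png",p["img"][:,:,::-1])
    print(n,p["mtx"].tolist(),p["R"].round(4).tolist(),p["t"].round(4).tolist())
    for t in"base plate tall_frame tall_bar low_frame low_bar lever lamp brush".split():
        print(t,[(np.round(d["point"],1).tolist(),round(d["confidence"],2)) for d in r.look_for(t,p)][:4])
pickle.dump(P,open("p0.pkl","wb"))
print(r.read_state()["time_s"])
E
```

```text
scene [[444.98283938243145, 0.0, 253.86985012536076], [0.0, 444.98283938243145, 188.69660052526456], [0.0, 0.0, 1.0]] [[-0.0447, 0.9988, -0.0174], [0.6399, 0.0153, -0.7683], [-0.7671, -0.0455, -0.6399]] [0.0096, -0.2361, 1.8837]
base [([241.1, 199.0], 0.56)]
plate [([326.6, 267.6], 0.83), ([238.4, 213.2], 0.73)]
tall_frame [([355.8, 196.5], 0.94), ([364.7, 145.4], 0.57)]
tall_bar [([358.4, 198.3], 0.93), ([364.5, 148.0], 0.91), ([315.6, 179.8], 0.17)]
low_frame [([149.9, 200.4], 0.64)]
low_bar [([147.1, 196.5], 0.8)]
lever [([284.9, 230.1], 0.96)]
lamp [([197.6, 211.4], 0.96)]
brush [([275.3, 207.9], 0.65)]
top [[413.0177444850946, 0.0, 259.4178838277551], [0.0, 413.0177444850946, 191.51569853151688], [0.0, 0.0, 1.0]] [[-0.0031, -1.0, -0.0002], [-0.995, 0.0031, -0.1002], [0.1002, -0.0001, -0.995]] [0.033, 0.4713, 1.4313]
base [([279.0, 198.8], 0.79)]
plate [([200.3, 122.4], 0.78), ([276.0, 174.1], 0.65)]
tall_frame [([166.1, 182.7], 0.91), ([364.3, 179.1], 0.64), ([141.0, 262.3], 0.58), ([247.6, 192.2], 0.42)]
tall_bar [([164.4, 185.7], 0.87), ([140.1, 260.4], 0.65), ([311.3, 192.4], 0.39)]
low_frame [([365.0, 178.7], 0.96)]
low_bar [([365.9, 179.5], 0.71)]
lever [([234.3, 140.6], 0.66)]
lamp [([315.0, 113.8], 0.59)]
brush [([248.0, 190.5], 0.96), ([163.0, 186.1], 0.42)]
1.0
```

Run:
```python
import cv2
a=cv2.imread("pics/top0.png");cv2.imwrite("pics/top0c.png",cv2.resize(a[80:310,100:420],None,fx=2.5,fy=2.5,interpolation=cv2.INTER_CUBIC))
a=cv2.imread("pics/scene0.png");cv2.imwrite("pics/scene0c.png",cv2.resize(a[90:330,90:410],None,fx=2.5,fy=2.5,interpolation=cv2.INTER_CUBIC))
```

```text
(no output)
```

View pics/top0c.png

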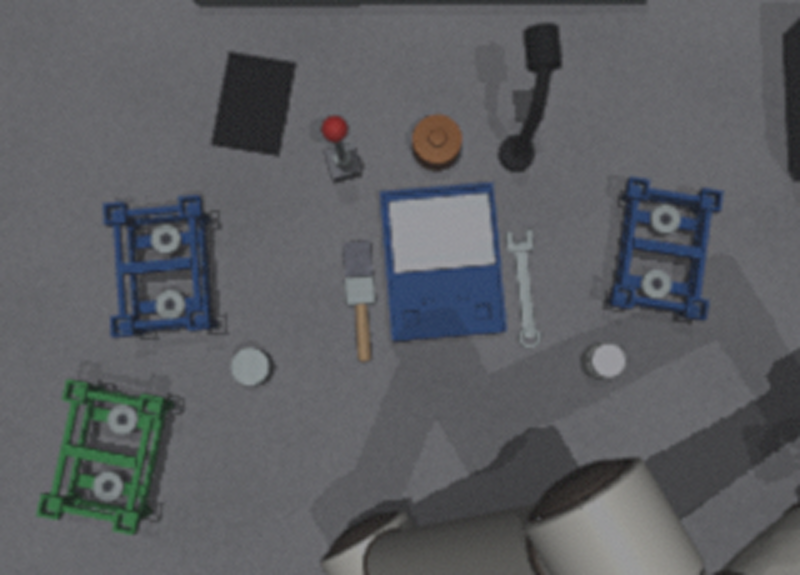

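View pics/scene0c.png

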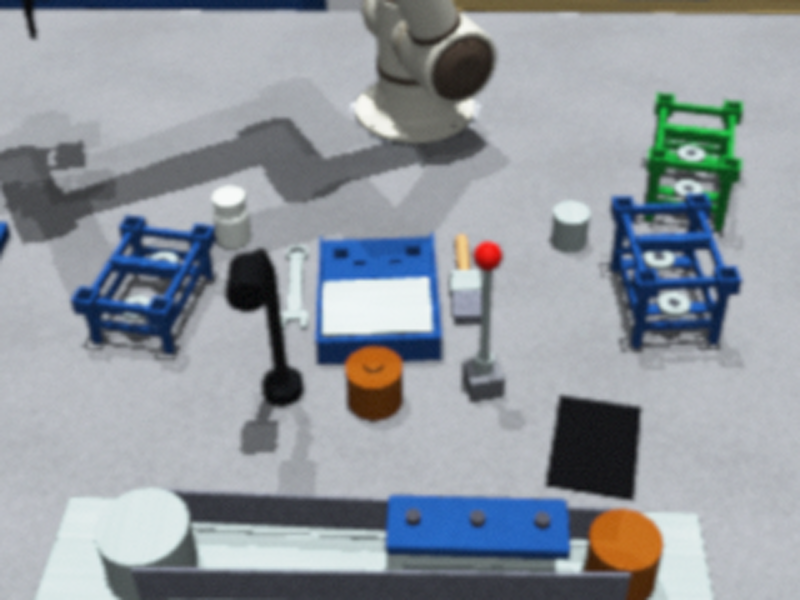

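The pictures show the base at top-image px (279,199) with the light plate on it. The blue tall frame is left at (165,185), the low frame right at (365,179), and the green lookalike at (141,262). I'll fit poses by matching convex hulls in both views.

```bash
cat > fit.py <<'E'
import cv2,numpy as np
from scipy.optimize import minimize
S=4
def proj(p,X):
    c=X@p["R"].T+p["t"]; u=c@p["mtx"].T; return u[:,:2]/u[:,2:]
def mask(p,kind):
    h=cv2.cvtColor(p["img"],cv2.COLOR_RGB2HSV).astype(int)
    if kind=="blue": m=(abs(h[...,0]-110)<14)&(h[...,1]>110)&(h[...,2]>25)
    else: m=(h[...,1]<45)&(h[...,2]>(150 if kind=="whitetop" else 205))
    return m.astype(np.uint8)
def blob(p,kind,at,rad=75,pick=12):
    m=mask(p,kind); w=np.zeros_like(m); cv2.circle(w,tuple(int(round(v)) for v in at),rad,1,-1); m=m&w
    n,l,st,ce=cv2.connectedComponentsWithStats(cv2.dilate(m,np.ones((3,3),np.uint8)))
    best=1+np.argmax(st[1:,4])
    m=m&(l==best)
    big=cv2.resize(m.astype(np.float32),None,fx=S,fy=S,interpolation=cv2.INTER_LINEAR)
    c=cv2.findNonZero((big>.5).astype(np.uint8)); return cv2.convexHull(c)
def fillh(pts):
    im=np.zeros((384*S,512*S),np.uint8)
    hh=cv2.convexHull(np.float32(pts)); cv2.fillConvexPoly(im,np.int32(np.round(hh*16)),1,shift=4); return im
def boxp(a,b,z0,z1): return np.array([[x,y,z] for x in(-a,a) for y in(-b,b) for z in(z0,z1)])
def model(kind,h=0):
    if kind=="frame":
        f=np.array([[sx*75+6*np.cos(t),sy*50+6*np.sin(t),0] for sx in(-1,1) for sy in(-1,1) for t in np.arange(0,6.3,.5)])/1e3
        return np.vstack([boxp(.089,.064,h-.02,h),f])
    if kind=="base":
        b=boxp(.105,.08,0,.042); return b
    if kind=="plate": return boxp(.05,.07,.041,.041)
def rot(a): return np.array([[np.cos(a),-np.sin(a),0],[np.sin(a),np.cos(a),0],[0,0,1]])
def fit(views,M,x0,z=0):
    # views: list of (pic, hull contour in S-scaled px)
    T=[(p,fillh(h.reshape(-1,2).astype(float))) for p,h in views]
    def cost(v):
        X=M@rot(v[2]).T+[v[0],v[1],z]; c=0
        for p,t in T:
            g=fillh((proj(p,X)+.5)*S-.5); i=(g&t).sum(); c+=1-i/((g|t).sum())
        return c
    best=None
    for s in (np.array([[0,0,0],[.03,0,0],[0,.03,0],[0,0,.2]]),np.array([[0,0,0],[.006,0,0],[0,.006,0],[0,0,.05]])):
        v=minimize(cost,x0,method="Nelder-Mead",options=dict(initial_simplex=x0+s,xatol=1e-4,fatol=1e-5)); x0=v.x
    return v.x,v.fun
def ray(p,uv,z):
    d=p["R"].T@np.linalg.solve(p["mtx"],[*uv,1]); o=-p["R"].T@p["t"]; return o+d*(z-o[2])/d[2]
E
cat > m0.py <<'E'
from fit import *; import pickle
P=pickle.load(open("p0.pkl","rb")); T,Sc=P["top"],P["scene"]
vis={n:P[n]["img"][:,:,::-1].copy() for n in P}
def run(name,M,kt,ks,at,as_,z0,rad=75):
    ht=blob(T,kt,at,rad); hs=blob(Sc,ks,as_,rad); x0=np.array([*ray(T,at,z0)[:2],0.])
    for lab,v in(("both",[(T,ht),(Sc,hs)]),("top",[(T,ht)]),("scene",[(Sc,hs)])):
        x,c=fit(v,M,x0); print(name,lab,x.round(4),round(c,3))
        if lab=="both":
            for n in vis:
                k=cv2.convexHull(np.float32((proj(P[n],M@rot(x[2]).T+[x[0],x[1],0])))); 
                cv2.polylines(vis[n],[np.int32(k*16)],True,(0,255,255),1,shift=4)
run("tall",model("frame",.120),"blue","blue",(165,185),(356,197),.1,60)
run("low",model("frame",.085),"blue","blue",(365,179),(148,200),.08,60)
run("base",model("base"),"blue","blue",(279,199),(241,208),.04,60)
run("plate",model("plate"),"whitetop","white",(276,174),(241,212),.04,45)
for n,(a,b,c,d) in dict(top=(110,280,120,420),scene=(110,280,100,400)).items():
    cv2.imwrite(f"pics/{n}v.png",cv2.resize(vis[n][a:b,c:d],None,fx=2.6,fy=2.6,interpolation=cv2.INTER_CUBIC))
E
python3 m0.py; python3 -c "
import cv2,numpy as np
cv2.imwrite('pics/v0.png',cv2.resize(np.vstack([cv2.imread('pics/topv.png'),cv2.imread('pics/scenev.png')]),None,fx=.67,fy=.67) if 0 else np.vstack([cv2.resize(cv2.imread('pics/'+n+'v.png'),(530,300)) for n in('top','scene')]))"
```

```text
tall both [0.4808 0.3524 0.0683] 0.131
tall top [0.4822 0.3524 0.1072] 0.087
tall scene [0.4786 0.3514 0.0517] 0.033
low both [ 0.5063 -0.334  -0.1618] 0.12
low top [ 0.5075 -0.3329 -0.1901] 0.065
low scene [ 0.502  -0.3345 -0.1329] 0.042
base both [ 0.4955 -0.0299  0.0713] 0.081
base top [ 0.4965 -0.0282  0.0784] 0.023
base scene [ 0.4922 -0.0307  0.0773] 0.045
plate both [ 0.5355 -0.0288  0.0874] 0.093
plate top [ 0.5358 -0.0269  0.0741] 0.041
plate scene [ 0.5349 -0.0302  0.0804] 0.027
```

View pics/v0.png

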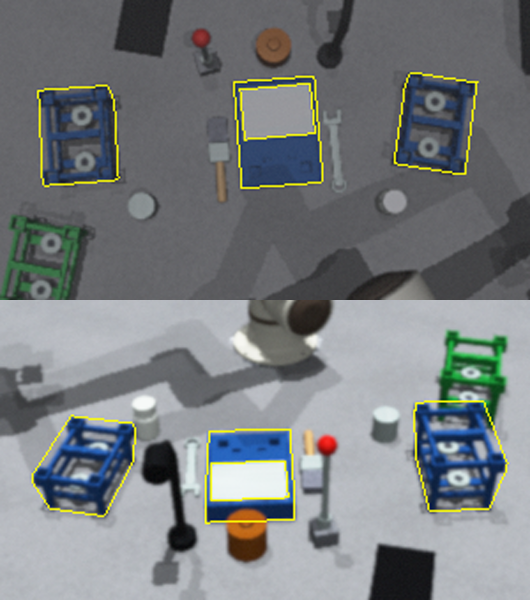

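Run:
```python
from plant import r
import numpy as np
s=r.read_state(); print(s["time_s"],s["ee_pos"],np.round(s["tcp_rot"],4).tolist(),s["wrist_force"],s["grip_width"])
```

```text
1.0 [ 0.16780919 -0.60202721  0.22254511] [[-0.9633, -0.2685, -0.0], [-0.2685, 0.9633, -0.0], [0.0, 0.0, -1.0]] [-0.39135314  0.20235163  0.63812194] 0.08701557645957002
```

>>> step_arm:
  steps:
    - {"travel": [0.0303,0.0478,0],"dr": [0,0,-0.0163],"hand": 0.5}
    - {"travel": [0.0303,0.0478,0],"dr": [0,0,-0.0163],"hand": 0.5}
    - {"travel": [0.0303,0.0478,0],"dr": [0,0,-0.0163],"hand": 0.5}
    - {"travel": [0.0303,0.0478,0],"dr": [0,0,-0.0163],"hand": 0.5}
    - {"travel": [0.0303,0.0478,0],"dr": [0,0,-0.0163],"hand": 0.5}
    - {"travel": [0.0303,0.0478,0],"dr": [0,0,-0.0163],"hand": 0.5}
    - {"travel": [0.0303,0.0478,0],"dr": [0,0,-0.0163],"hand": 0.5}
    - {"travel": [0.0303,0.0478,0],"dr": [0,0,-0.0163],"hand": 0.5}
    - {"travel": [0.0303,0.0478,0],"dr": [0,0,-0.0163],"hand": 0.5}
    - {"travel": [0.0303,0.0478,0],"dr": [0,0,-0.0163],"hand": 0.5}
    - {"travel": [0.0303,0.0478,0],"dr": [0,0,-0.0163],"hand": 0.5}
    - {"travel": [0.0303,0.0478,0],"dr": [0,0,-0.0163],"hand": 0.5}

```text
time_s: 2.5
ee_pos: [0.5322, -0.0267, 0.2229]
tcp_rot: [[-0.997, -0.076, 0.001], [-0.076, 0.997, -0.0], [-0.001, -0.0, -1.0]]
wrist_force: [-0.2, -0.4, -0.7]
grip_width: 0.0434
finger_force: 0.0
```

>>> step_arm:
  steps:
    - {"travel": [0,0,-0.05],"dr": [0,0,0],"hand": 0.5}
    - {"travel": [0,0,-0.05],"dr": [0,0,0],"hand": 0.5}
    - {"travel": [0,0,-0.05],"dr": [0,0,0],"hand": 0.5}
    - {"travel": [0,0,-0.02],"dr": [0,0,0],"hand": 0.5}
    - {"travel": [0,0,0],"dr": [0,0,0],"hand": 0.5}

```text
time_s: 3.12
ee_pos: [0.5303, -0.0287, 0.051]
tcp_rot: [[-0.997, -0.076, -0.004], [-0.076, 0.997, -0.001], [0.004, -0.001, -1.0]]
wrist_force: [0.1, 0.2, 0.3]
grip_width: 0.0434
finger_force: 0.0
```

>>> step_arm:
  steps:
    - {"travel": [0,0,-0.008],"dr": [0,0,0],"hand": 0.5}
    - {"travel": [0,0,-0.003],"dr": [0,0,0],"hand": 0.5}
    - {"travel": [0,0,0],"dr": [0,0,0],"hand": 0.5}

```text
time_s: 3.5
ee_pos: [0.5317, -0.0284, 0.042]
tcp_rot: [[-0.997, -0.076, 0.001], [-0.076, 0.997, 0.0], [-0.001, 0.0, -1.0]]
wrist_force: [0.3, -0.8, -0.3]
grip_width: 0.0438
finger_force: 0.0
```

>>> step_arm:
  steps:
    - {"travel": [0,0,-0.002],"dr": [0,0,0],"hand": 0.5}
    - {"travel": [0,0,0],"dr": [0,0,0],"hand": 0.5}

```text
time_s: 3.75
ee_pos: [0.5326, -0.0284, 0.0414]
tcp_rot: [[-0.997, -0.077, 0.003], [-0.077, 0.997, -0.0], [-0.003, -0.0, -1.0]]
wrist_force: [-1.4, -0.7, 7.3]
grip_width: 0.0438
finger_force: 3.8
```

>>> step_arm:
  steps:
    - {"travel": [0,0,-0.001],"dr": [0,0,0],"hand": 0.5}
    - {"travel": [-0.005,-0.0004,0],"dr": [0,0,0],"hand": 0.5}
    - {"travel": [-0.005,-0.0004,0],"dr": [0,0,0],"hand": 0.5}

```text
time_s: 4.12
ee_pos: [0.5254, -0.0287, 0.0414]
tcp_rot: [[-0.997, -0.078, 0.009], [-0.078, 0.997, 0.001], [-0.009, 0.0, -1.0]]
wrist_force: [1.4, -0.9, 8.5]
grip_width: 0.0434
finger_force: 4.0
```

>>> step_arm:
  steps:
    - {"travel": [-0.005,-0.0004,-0.0007],"dr": [0,0,0],"hand": 0.5}
    - {"travel": [-0.005,-0.0004,0],"dr": [0,0,0],"hand": 0.5}
    - {"travel": [-0.005,-0.0004,0],"dr": [0,0,0],"hand": 0.5}
    - {"travel": [-0.005,-0.0004,0],"dr": [0,0,0],"hand": 0.5}

```text
time_s: 4.62
ee_pos: [0.5066, -0.03, 0.0414]
tcp_rot: [[-0.997, -0.079, 0.012], [-0.079, 0.997, 0.001], [-0.012, 0.0, -1.0]]
wrist_force: [3.1, 0.2, 10.7]
grip_width: 0.0435
finger_force: 5.5
```

>>> step_arm:
  steps:
    - {"travel": [-0.005,-0.0004,-0.0003],"dr": [0,0,0],"hand": 0.5}
    - {"travel": [-0.004,-0.0003,0],"dr": [0,0,0],"hand": 0.5}
    - {"travel": [0,0,0],"dr": [0,0,0],"hand": 0.5}

```text
time_s: 5.0
ee_pos: [0.4976, -0.0306, 0.0414]
tcp_rot: [[-0.997, -0.079, 0.012], [-0.079, 0.997, 0.001], [-0.012, 0.0, -1.0]]
wrist_force: [1.9, -0.1, 13.8]
grip_width: 0.0435
finger_force: 6.8
```

>>> step_arm:
  steps:
    - {"travel": [-0.003,-0.0002,0],"dr": [0,0,0],"hand": 0.5}
    - {"travel": [-0.003,-0.0002,0],"dr": [0,0,0],"hand": 0.5}
    - {"travel": [0,0,0],"dr": [0,0,0],"hand": 0.5}

```text
time_s: 5.38
ee_pos: [0.4922, -0.0309, 0.0414]
tcp_rot: [[-0.997, -0.079, 0.013], [-0.079, 0.997, 0.002], [-0.013, 0.0, -1.0]]
wrist_force: [3.0, 0.7, 12.9]
grip_width: 0.0436
finger_force: 6.4
```

>>> step_arm:
  steps:
    - {"travel": [-0.002,-0.0002,0],"dr": [0,0,0],"hand": 0.5}
    - {"travel": [-0.002,-0.0002,0],"dr": [0,0,0],"hand": 0.5}
    - {"travel": [0,0,0],"dr": [0,0,0],"hand": 0.5}

```text
time_s: 5.75
ee_pos: [0.489, -0.0311, 0.0414]
tcp_rot: [[-0.997, -0.079, 0.015], [-0.079, 0.997, 0.002], [-0.015, 0.001, -1.0]]
wrist_force: [3.8, 0.7, 11.0]
grip_width: 0.0433
finger_force: 5.6
```

>>> step_arm:
  steps:
    - {"travel": [-0.002,-0.0002,-0.0002],"dr": [0,0,0],"hand": 0.5}
    - {"travel": [-0.002,-0.0002,0],"dr": [0,0,0],"hand": 0.5}
    - {"travel": [0,0,0],"dr": [0,0,0],"hand": 0.5}

```text
time_s: 6.12
ee_pos: [0.4855, -0.0313, 0.0414]
tcp_rot: [[-0.997, -0.079, 0.016], [-0.079, 0.997, 0.002], [-0.016, 0.001, -1.0]]
wrist_force: [4.0, 0.4, 12.4]
grip_width: 0.0437
finger_force: 6.0
```

>>> step_arm:
  steps:
    - {"travel": [0,0,0.01],"dr": [0,0,0],"hand": 0.5}
    - {"travel": [0,0,0.05],"dr": [0,0,0],"hand": 0.6}
    - {"travel": [0,0,0.06],"dr": [0,0,0],"hand": 0.7}
    - {"travel": [0,0,0.06],"dr": [0,0,0],"hand": 0.7}

```text
time_s: 6.62
ee_pos: [0.4772, -0.033, 0.2192]
tcp_rot: [[-0.997, -0.076, -0.001], [-0.076, 0.997, -0.0], [0.001, 0.0, -1.0]]
wrist_force: [1.7, 0.6, -0.8]
grip_width: 0.0591
finger_force: 0.0
```

Run:
```python
from plant import r
s=r.read_state(); print(s["qpos"].round(3),s["ee_pos"])
```

```text
[ 0.271  0.137 -0.342 -0.    -1.093 -1.766] [ 0.4772099  -0.032985    0.21919208]
```

>>> step_arm:
  steps:
    - {"travel": [0,0.032,0],"dr": [0,0,0.131],"hand": 0.7}
    - {"travel": [0,0.032,0],"dr": [0,0,0.131],"hand": 0.7}
    - {"travel": [0,0.032,0],"dr": [0,0,0.131],"hand": 0.7}
    - {"travel": [0,0.032,0],"dr": [0,0,0.131],"hand": 0.7}
    - {"travel": [0,0.032,0],"dr": [0,0,0.131],"hand": 0.7}
    - {"travel": [0,0.032,0],"dr": [0,0,0.131],"hand": 0.7}
    - {"travel": [0,0.032,0],"dr": [0,0,0.131],"hand": 0.7}
    - {"travel": [0,0.032,0],"dr": [0,0,0.131],"hand": 0.7}
    - {"travel": [0,0.032,0],"dr": [0,0,0.131],"hand": 0.7}
    - {"travel": [0,0.032,0],"dr": [0,0,0.131],"hand": 0.7}
    - {"travel": [0,0.032,0],"dr": [0,0,0.131],"hand": 0.7}
    - {"travel": [0.003,0.032,0],"dr": [0,0,0.131],"hand": 0.7}

```text
time_s: 8.12
ee_pos: [0.4806, 0.3517, 0.2173]
tcp_rot: [[0.082, -0.997, -0.001], [-0.997, -0.082, -0.001], [0.001, 0.001, -1.0]]
wrist_force: [-0.1, -0.2, -0.1]
grip_width: 0.061
finger_force: 0.0
```

Run:
```python
from plant import r
import pickle
from fit import *
P={n:r.get_image(n) for n in("top","scene")}; pickle.dump(P,open("p1.pkl","wb"))
T,Sc=P["top"],P["scene"]
print(r.read_state()["ee_pos"])
for name,M,kt,ks,at,as_,rad in(("base",model("base"),"blue","blue",(279,199),(241,208),60),("plate",model("plate"),"whitetop","white",(277,186),(241,202),40)):
    ht=blob(T,kt,at,rad); hs=blob(Sc,ks,as_,rad); x0=np.array([*ray(T,at,.04)[:2],0.07])
    for l,v in(("t",[(T,ht)]),("s",[(Sc,hs)])): 
        x,c=fit(v,M,x0); print(name,l,x.round(4),round(c,3))
a=cv2.resize(T["img"][140:240,215:345],None,fx=5,fy=5,interpolation=cv2.INTER_CUBIC)
b=cv2.resize(Sc["img"][150:260,190:320],(650,500),interpolation=cv2.INTER_CUBIC)[:,:,:]
cv2.imwrite("pics/plate1.png",cv2.resize(np.hstack([a,b]),(800,308))[:,:,::-1])
```

```text
[0.48097029 0.35327162 0.21662499]
base t [ 0.4964 -0.0287  0.0835] 0.02
base s [ 0.4924 -0.0307  0.0772] 0.044
plate t [ 0.4963 -0.0302  0.0818] 0.021
plate s [ 0.4966 -0.0324  0.0714] 0.02
```

View pics/plate1.png

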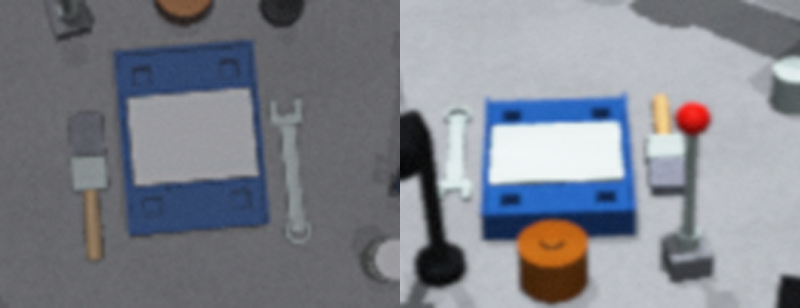

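The plate is home and all four sockets show dark and open. Next I grasp the tall frame.

>>> step_arm:
  steps:
    - {"travel": [0,-0.001,-0.05],"dr": [0,0,0],"hand": 0.7}
    - {"travel": [0,0,-0.05],"dr": [0,0,0],"hand": 0.7}
    - {"travel": [0,0,-0.026],"dr": [0,0,0],"hand": 0.7}
    - {"travel": [0,0,0],"dr": [0,0,0],"hand": 0.6}
    - {"travel": [0,0,0],"dr": [0,0,0],"hand": 0.3}
    - {"travel": [0,0,0],"dr": [0,0,0],"hand": 0}
    - {"travel": [0,0,0],"dr": [0,0,0],"hand": 0}
    - {"travel": [0,0,0],"dr": [0,0,0],"hand": 0}

```text
time_s: 9.22
ee_pos: [0.4815, 0.3505, 0.092]
tcp_rot: [[0.077, -0.997, 0.001], [-0.997, -0.077, 0.001], [-0.001, -0.001, -1.0]]
wrist_force: [-0.3, -0.5, 0.3]
grip_width: 0.0203
finger_force: 0.0
```

>>> step_arm:
  steps:
    - {"travel": [0,0,0],"dr": [0,0,0],"hand": 0}
    - {"travel": [0,0,0],"dr": [0,0,0],"hand": 0}
    - {"travel": [0,0,0],"dr": [0,0,0],"hand": 0}

```text
time_s: 9.6
ee_pos: [0.4805, 0.35, 0.0916]
tcp_rot: [[0.078, -0.997, -0.001], [-0.997, -0.078, -0.001], [0.001, 0.001, -1.0]]
wrist_force: [-5.3, -0.8, 5.7]
grip_width: 0.0137
finger_force: 30.0
```

>>> step_arm:
  steps:
    - {"travel": [0,0,0.02],"dr": [0,0,0],"hand": 0}
    - {"travel": [0,0,0.04],"dr": [0,0,0],"hand": 0}
    - {"travel": [0,0,0.04],"dr": [0,0,0],"hand": 0}
    - {"travel": [-0.006,-0.02,0],"dr": [0,0,0],"hand": 0}
    - {"travel": [-0.006,-0.035,0],"dr": [0,0,0],"hand": 0}
    - {"travel": [-0.006,-0.04,0],"dr": [0,0,0],"hand": 0}
    - {"travel": [-0.006,-0.04,0],"dr": [0,0,0],"hand": 0}
    - {"travel": [0,-0.04,0],"dr": [0,0,0],"hand": 0}
    - {"travel": [0,-0.04,0],"dr": [0,0,0],"hand": 0}
    - {"travel": [0,-0.04,0],"dr": [0,0,0],"hand": 0}
    - {"travel": [0,-0.04,0],"dr": [0,0,0],"hand": 0}
    - {"travel": [0,-0.035,0],"dr": [0,0,0],"hand": 0}

```text
time_s: 11.1
ee_pos: [0.4561, 0.0186, 0.1895]
tcp_rot: [[0.076, -0.997, -0.003], [-0.997, -0.076, -0.0], [0.0, 0.003, -1.0]]
wrist_force: [0.3, 0.1, -6.1]
grip_width: 0.014
finger_force: 30.0
```

>>> step_arm:
  steps:
    - {"travel": [0.01,-0.03,0],"dr": [0,0,0],"hand": 0}
    - {"travel": [0.014,-0.02,0],"dr": [0,0,0],"hand": 0}
    - {"travel": [0.016,0,0],"dr": [0,0,0],"hand": 0}
    - {"travel": [0,0,0],"dr": [0,0,0],"hand": 0}

```text
time_s: 11.6
ee_pos: [0.498, -0.0295, 0.1901]
tcp_rot: [[0.076, -0.997, -0.001], [-0.997, -0.076, 0.0], [-0.0, 0.001, -1.0]]
wrist_force: [-0.6, 0.5, -6.4]
grip_width: 0.0139
finger_force: 30.0
```

```bash
cat > sock.py <<'E'
from fit import *; import pickle
from scipy.optimize import least_squares
P=pickle.load(open("p1.pkl","rb"))
C=np.array([[sx*.075,sy*.05,.035] for sx in(-1,1) for sy in(-1,1)])
for n,p in P.items():
    g=p["img"].astype(np.float32).sum(2); pose=np.array([.495,-.0295,.08])
    u=cv2.resize(g,None,fx=8,fy=8,interpolation=cv2.INTER_CUBIC)
    for it in range(4):
        uv=proj(p,C@rot(pose[2]).T+[*pose[:2],0]); cs=[]
        for q in uv:
            # local darkness-weighted centroid in 34 mm quad around socket
            c=(q+.5)*8-.5; h=38; x,y=np.int32(c); w=u[y-h:y+h+1,x-h:x+h+1]
            bg=np.percentile(w,75); d=np.clip((bg-w)/(bg-w.min())-.3,0,None)
            yy,xx=np.mgrid[-h:h+1,-h:h+1]; m=(xx**2+yy**2<h*h); d=d*m
            cs.append((np.array([x+(d*xx).sum()/d.sum(),y+(d*yy).sum()/d.sum()])+.5)/8-.5)
        cs=np.array(cs)
        s=least_squares(lambda v:(proj(p,C@rot(v[2]).T+[v[0],v[1],0])-cs).ravel(),pose); pose=s.x
    print(n,pose.round(4),"resid px",s.fun.round(2))
E
python3 sock.py
```

```text
top [ 0.5029 -0.0305  0.0872] resid px [-0.73 -0.44  0.42  0.09 -0.14  0.09  0.46  0.27]
scene [ 0.4953 -0.0308  0.081 ] resid px [ 0.   -0.01  0.03 -0.07 -0.04  0.07  0.01 -0.  ]
```

>>> step_arm:
  steps:
    - {"travel": [-0.0025,-0.002,-0.02],"dr": [0,0,0.004],"hand": 0}
    - {"travel": [0,0,-0.03],"dr": [0,0,0],"hand": 0}
    - {"travel": [0,0,-0.007],"dr": [0,0,0],"hand": 0}
    - {"travel": [0,0,0],"dr": [0,0,0],"hand": 0}

```text
time_s: 12.1
ee_pos: [0.4948, -0.0314, 0.1343]
tcp_rot: [[0.082, -0.997, -0.001], [-0.997, -0.082, -0.0], [0.0, 0.001, -1.0]]
wrist_force: [-0.3, -0.0, -7.0]
grip_width: 0.0133
finger_force: 30.0
```

>>> step_arm:
  steps:
    - {"travel": [0,0,-0.004],"dr": [0,0,0],"hand": 0}
    - {"travel": [0,0,-0.004],"dr": [0,0,0],"hand": 0}
    - {"travel": [0,0,-0.003],"dr": [0,0,0],"hand": 0}

```text
time_s: 12.48
ee_pos: [0.495, -0.0317, 0.1234]
tcp_rot: [[0.081, -0.997, 0.0], [-0.997, -0.081, 0.0], [-0.0, -0.0, -1.0]]
wrist_force: [0.5, -0.3, -7.5]
grip_width: 0.0141
finger_force: 30.0
```

>>> step_arm:
  steps:
    - {"travel": [0,0,-0.003],"dr": [0,0,0],"hand": 0}
    - {"travel": [0,0,0],"dr": [0,0,0],"hand": 0}

```text
time_s: 12.72
ee_pos: [0.4947, -0.0318, 0.1201]
tcp_rot: [[0.081, -0.997, -0.001], [-0.997, -0.081, -0.0], [0.0, 0.001, -1.0]]
wrist_force: [1.1, -0.1, -6.3]
grip_width: 0.0138
finger_force: 30.0
```

>>> step_arm:
  steps:
    - {"travel": [0,0,-0.004],"dr": [0,0,0],"hand": 0}
    - {"travel": [0,0,-0.004],"dr": [0,0,0],"hand": 0}
    - {"travel": [0,0,-0.003],"dr": [0,0,0],"hand": 0}
    - {"travel": [0,0,0],"dr": [0,0,0],"hand": 0}

```text
time_s: 13.22
ee_pos: [0.4948, -0.0317, 0.1091]
tcp_rot: [[0.081, -0.997, -0.0], [-0.997, -0.081, -0.0], [0.0, 0.0, -1.0]]
wrist_force: [-0.0, -0.3, -6.2]
grip_width: 0.0139
finger_force: 30.0
```

>>> step_arm:
  steps:
    - {"travel": [0,0,-0.001],"dr": [0,0,0],"hand": 0}
    - {"travel": [0,0,-0.001],"dr": [0,0,0],"hand": 0}
    - {"travel": [0,0,0],"dr": [0,0,0],"hand": 0}

```text
time_s: 13.6
ee_pos: [0.495, -0.0319, 0.1086]
tcp_rot: [[0.082, -0.997, 0.001], [-0.997, -0.082, -0.0], [0.0, -0.001, -1.0]]
wrist_force: [-4.3, -0.6, 6.4]
grip_width: 0.0139
finger_force: 30.0
```

>>> step_arm:
  steps:
    - {"travel": [0,0,0.001],"dr": [0,0,0],"hand": 0.3}
    - {"travel": [0,0,0],"dr": [0,0,0],"hand": 0.7}
    - {"travel": [0,0,0],"dr": [0,0,0],"hand": 0.7}
    - {"travel": [0,0,0],"dr": [0,0,0],"hand": 0.7}

```text
time_s: 14.1
ee_pos: [0.4952, -0.0317, 0.1083]
tcp_rot: [[0.081, -0.997, 0.0], [-0.997, -0.081, 0.0], [-0.0, -0.0, -1.0]]
wrist_force: [-0.7, 0.2, 0.3]
grip_width: 0.046
finger_force: 0.0
```

>>> step_arm:
  steps:
    - {"travel": [0,0,0.03],"dr": [0,0,0],"hand": 0.7}
    - {"travel": [0,0,0.05],"dr": [0,0,0],"hand": 0.7}
    - {"travel": [0,0,0.04],"dr": [0,0,0],"hand": 0.7}
    - {"travel": [-0.01,-0.03,0],"dr": [0,0,-0.03],"hand": 0.7}
    - {"travel": [-0.01,-0.04,0],"dr": [0,0,-0.03],"hand": 0.7}
    - {"travel": [0,-0.04,0],"dr": [0,0,-0.03],"hand": 0.7}
    - {"travel": [0,-0.04,0],"dr": [0,0,-0.03],"hand": 0.7}
    - {"travel": [0,-0.04,0],"dr": [0,0,-0.03],"hand": 0.7}
    - {"travel": [0.01,-0.04,-0.02],"dr": [0,0,-0.03],"hand": 0.7}
    - {"travel": [0.01,-0.04,-0.02],"dr": [0,0,-0.03],"hand": 0.7}
    - {"travel": [0.01,-0.032,-0.02],"dr": [0,0,-0.032],"hand": 0.7}
    - {"travel": [0,0,0],"dr": [0,0,0],"hand": 0.7}

```text
time_s: 15.6
ee_pos: [0.504, -0.3351, 0.1654]
tcp_rot: [[-0.163, -0.987, -0.004], [-0.987, 0.163, 0.002], [-0.001, 0.005, -1.0]]
wrist_force: [0.0, -0.5, -0.2]
grip_width: 0.061
finger_force: 0.0
```

Run:
```python
from plant import r
import pickle
from fit import *
P={n:r.get_image(n) for n in("top","scene")}; pickle.dump(P,open("p2.pkl","wb"))
T,Sc=P["top"],P["scene"]
a=cv2.resize(T["img"][120:260,220:420],(760,532),interpolation=cv2.INTER_CUBIC)
b=cv2.resize(Sc["img"][130:270,100:300],(760,532),interpolation=cv2.INTER_CUBIC)
cv2.imwrite("pics/st2.png",cv2.resize(np.hstack([a,b]),(800,280))[:,:,::-1])
```

```text
(no output)
```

View pics/st2.png

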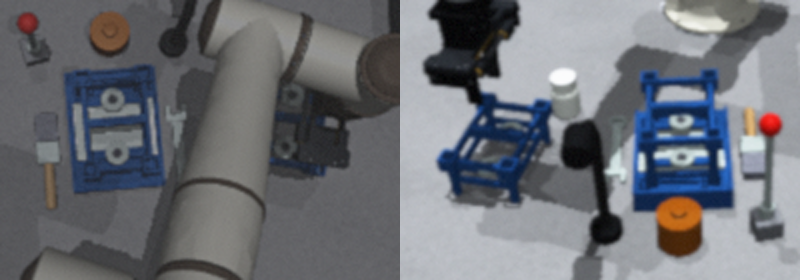

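The tall frame is standing in the sockets, upright and aligned. Next I grasp the low frame.

>>> step_arm:
  steps:
    - {"travel": [0,0.001,-0.04],"dr": [0,0,0],"hand": 0.7}
    - {"travel": [0,0,-0.04],"dr": [0,0,0],"hand": 0.7}
    - {"travel": [0,0,-0.029],"dr": [0,0,0],"hand": 0.7}
    - {"travel": [0,0,0],"dr": [0,0,0],"hand": 0.6}
    - {"travel": [0,0,0],"dr": [0,0,0],"hand": 0.3}
    - {"travel": [0,0,0],"dr": [0,0,0],"hand": 0}
    - {"travel": [0,0,0],"dr": [0,0,0],"hand": 0}
    - {"travel": [0,0,0],"dr": [0,0,0],"hand": 0}
    - {"travel": [0,0,0],"dr": [0,0,0],"hand": 0}
    - {"travel": [0,0,0],"dr": [0,0,0],"hand": 0}
    - {"travel": [0,0,0],"dr": [0,0,0],"hand": 0}

```text
time_s: 17.08
ee_pos: [0.5046, -0.3327, 0.0596]
tcp_rot: [[-0.16, -0.987, -0.001], [-0.987, 0.16, 0.0], [0.0, 0.001, -1.0]]
wrist_force: [-2.0, 0.4, 4.4]
grip_width: 0.0137
finger_force: 30.0
```

>>> step_arm:
  steps:
    - {"travel": [0,0,0.02],"dr": [0,0,0],"hand": 0}
    - {"travel": [0,0,0.05],"dr": [0,0,0],"hand": 0}
    - {"travel": [-0.005,0,0.05],"dr": [0,0,0],"hand": 0}
    - {"travel": [-0.01,0.01,0.06],"dr": [0,0,0.03],"hand": 0}
    - {"travel": [-0.01,0.03,0],"dr": [0,0,0.03],"hand": 0}
    - {"travel": [-0.01,0.04,0],"dr": [0,0,0.03],"hand": 0}
    - {"travel": [0,0.04,0],"dr": [0,0,0.03],"hand": 0}
    - {"travel": [0,0.04,0],"dr": [0,0,0.03],"hand": 0}
    - {"travel": [0,0.04,0],"dr": [0,0,0.03],"hand": 0}
    - {"travel": [0,0.04,0],"dr": [0,0,0.03],"hand": 0}
    - {"travel": [0,0.035,0],"dr": [0,0,0.032],"hand": 0}

```text
time_s: 18.45
ee_pos: [0.4686, -0.056, 0.2372]
tcp_rot: [[0.082, -0.997, -0.003], [-0.997, -0.082, 0.001], [-0.001, 0.003, -1.0]]
wrist_force: [1.2, -0.5, -5.6]
grip_width: 0.0139
finger_force: 30.0
```

>>> step_arm:
  steps:
    - {"travel": [0.009,0.02,0],"dr": [0,0,0],"hand": 0}
    - {"travel": [0.012,0.009,0],"dr": [0,0,0],"hand": 0}
    - {"travel": [0.005,0,0],"dr": [0,0,0],"hand": 0}
    - {"travel": [0,0,0],"dr": [0,0,0],"hand": 0}

```text
time_s: 18.95
ee_pos: [0.4959, -0.0294, 0.2385]
tcp_rot: [[0.08, -0.997, -0.002], [-0.997, -0.08, -0.0], [0.0, 0.002, -1.0]]
wrist_force: [0.1, 0.1, -5.9]
grip_width: 0.0137
finger_force: 30.0
```

>>> step_arm:
  steps:
    - {"travel": [-0.001,0.0005,-0.02],"dr": [0,0,0.001],"hand": 0}
    - {"travel": [0,0,-0.012],"dr": [0,0,0],"hand": 0}
    - {"travel": [0,0,0],"dr": [0,0,0],"hand": 0}

```text
time_s: 19.32
ee_pos: [0.494, -0.0289, 0.2063]
tcp_rot: [[0.081, -0.997, -0.003], [-0.997, -0.081, -0.001], [0.0, 0.003, -1.0]]
wrist_force: [0.1, -0.5, -5.5]
grip_width: 0.0138
finger_force: 30.0
```

Run:
```python
from plant import r
import pickle
from fit import *
P={n:r.get_image(n) for n in("top","scene")}; pickle.dump(P,open("p3.pkl","wb"))
T,Sc=P["top"],P["scene"]
a=cv2.resize(T["img"][140:250,215:345],(520,440),interpolation=cv2.INTER_CUBIC)
b=cv2.resize(Sc["img"][110:260,180:310],(520,600),interpolation=cv2.INTER_CUBIC)
cv2.imwrite("pics/st3.png",b[:,:,::-1])
```

```text
(no output)
```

View pics/st3.png

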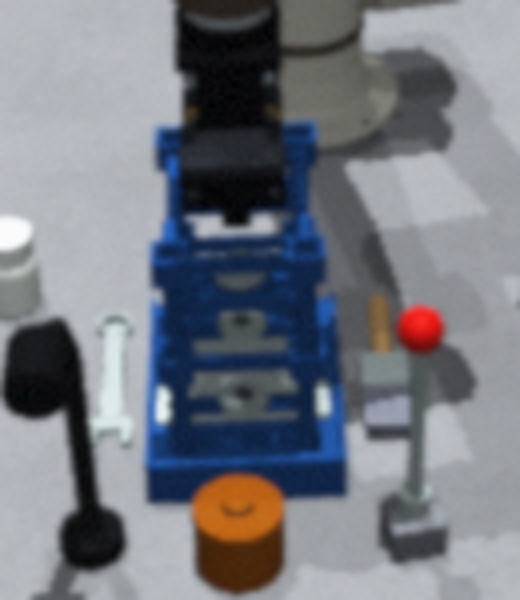

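The low frame hangs square above the tall frame and its feet are over the cups in the scene view. Lowering with force checks.

>>> step_arm:
  steps:
    - {"travel": [0,0,-0.005],"dr": [0,0,0],"hand": 0}
    - {"travel": [0,0,-0.004],"dr": [0,0,0],"hand": 0}
    - {"travel": [0,0,-0.002],"dr": [0,0,0],"hand": 0}
    - {"travel": [0,0,0],"dr": [0,0,0],"hand": 0}

```text
time_s: 19.92
ee_pos: [0.4948, -0.0282, 0.1962]
tcp_rot: [[0.082, -0.997, -0.0], [-0.997, -0.082, -0.0], [0.0, 0.0, -1.0]]
wrist_force: [-0.6, 0.1, -5.6]
grip_width: 0.0136
finger_force: 30.0
```

>>> step_arm:
  steps:
    - {"travel": [0,0,-0.002],"dr": [0,0,0],"hand": 0}
    - {"travel": [0,0,-0.002],"dr": [0,0,0],"hand": 0}
    - {"travel": [0,0,0],"dr": [0,0,0],"hand": 0}

```text
time_s: 20.3
ee_pos: [0.4947, -0.0283, 0.1921]
tcp_rot: [[0.082, -0.997, -0.001], [-0.997, -0.082, -0.0], [0.0, 0.001, -1.0]]
wrist_force: [-0.2, -0.2, -6.9]
grip_width: 0.0141
finger_force: 30.0
```

>>> step_arm:
  steps:
    - {"travel": [0,0,-0.002],"dr": [0,0,0],"hand": 0}
    - {"travel": [0,0,-0.002],"dr": [0,0,0],"hand": 0}
    - {"travel": [0,0,0],"dr": [0,0,0],"hand": 0}

```text
time_s: 20.68
ee_pos: [0.4947, -0.0283, 0.1881]
tcp_rot: [[0.082, -0.997, -0.001], [-0.997, -0.082, -0.0], [0.0, 0.001, -1.0]]
wrist_force: [-0.4, 0.4, -6.5]
grip_width: 0.0136
finger_force: 30.0
```

>>> step_arm:
  steps:
    - {"travel": [0,0,-0.003],"dr": [0,0,0],"hand": 0}
    - {"travel": [0,0,-0.003],"dr": [0,0,0],"hand": 0}
    - {"travel": [0,0,0],"dr": [0,0,0],"hand": 0}

```text
time_s: 21.05
ee_pos: [0.4946, -0.0283, 0.182]
tcp_rot: [[0.082, -0.997, -0.001], [-0.997, -0.082, -0.0], [0.0, 0.001, -1.0]]
wrist_force: [-0.1, 0.2, -5.9]
grip_width: 0.0137
finger_force: 30.0
```

>>> step_arm:
  steps:
    - {"travel": [0,0,-0.002],"dr": [0,0,0],"hand": 0}
    - {"travel": [0,0,-0.0015],"dr": [0,0,0],"hand": 0}
    - {"travel": [0,0,-0.001],"dr": [0,0,0],"hand": 0}
    - {"travel": [0,0,0],"dr": [0,0,0],"hand": 0}

```text
time_s: 21.55
ee_pos: [0.495, -0.0283, 0.1786]
tcp_rot: [[0.083, -0.997, 0.001], [-0.997, -0.083, -0.0], [0.0, -0.001, -1.0]]
wrist_force: [-2.5, 1.5, -0.2]
grip_width: 0.0136
finger_force: 30.0
```

Contact came at exactly the seated height of 0.1786. Pressing slightly, then releasing and withdrawing.

>>> step_arm:
  steps:
    - {"travel": [0,0,-0.001],"dr": [0,0,0],"hand": 0}
    - {"travel": [0,0,0],"dr": [0,0,0],"hand": 0}

```text
time_s: 21.8
ee_pos: [0.495, -0.0283, 0.1785]
tcp_rot: [[0.083, -0.997, 0.001], [-0.997, -0.083, -0.0], [0.0, -0.001, -1.0]]
wrist_force: [-5.2, 1.7, 6.1]
grip_width: 0.0142
finger_force: 30.0
```

>>> step_arm:
  steps:
    - {"travel": [0,0,0.001],"dr": [0,0,0],"hand": 0.3}
    - {"travel": [0,0,0],"dr": [0,0,0],"hand": 0.7}
    - {"travel": [0,0,0],"dr": [0,0,0],"hand": 0.7}
    - {"travel": [0,0,0],"dr": [0,0,0],"hand": 0.7}
    - {"travel": [0,0,0.02],"dr": [0,0,0],"hand": 0.7}
    - {"travel": [0,0,0.04],"dr": [0,0,0],"hand": 0.7}
    - {"travel": [0,0,0.05],"dr": [0,0,0],"hand": 0.7}
    - {"travel": [-0.02,-0.05,0],"dr": [0,0,0],"hand": 0.7}
    - {"travel": [-0.02,-0.05,0],"dr": [0,0,0],"hand": 0.7}
    - {"travel": [0,-0.05,0],"dr": [0,0,0],"hand": 0.7}
    - {"travel": [0,-0.05,0],"dr": [0,0,0],"hand": 0.7}
    - {"travel": [0,0,0],"dr": [0,0,0],"hand": 0.7}

```text
time_s: 23.3
ee_pos: [0.4545, -0.2308, 0.2873]
tcp_rot: [[0.077, -0.997, -0.001], [-0.997, -0.077, -0.0], [0.0, 0.001, -1.0]]
wrist_force: [0.7, 1.0, -0.6]
grip_width: 0.061
finger_force: 0.0
```

Run:
```python
from plant import r
import cv2
T,S=r.get_image("top")["img"],r.get_image("scene")["img"]
cv2.imwrite("pics/end.png",cv2.hconcat([cv2.resize(T[120:260,190:370],(400,311),interpolation=3),cv2.resize(S[110:260,160:333],(400,311),interpolation=3)])[:,:,::-1])
```

```text
(no output)
```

View pics/end.png

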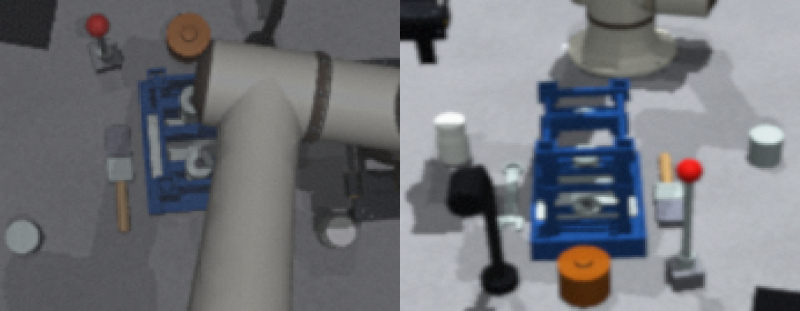

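The final picture shows both frames stacked square on the base, with the brush, wrench, jar, roller and drum where they were and the gripper clear.

```bash
python3 -c "
from plant import r
print(r.sign_off())"
```

```text
the job is handed in; nothing more can be done
None
```

The job is handed in at about 23 s of 72 s: the plate is dragged back to its stops, the tall frame is down in all four sockets, the low frame is down in the tall frame's cups, and in the last pictures the rest of the bench looks undisturbed; the verdict was not shown to me.

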